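# Clear a jammed coupling from the feed chute

### The job

A brass coupling has jammed crossways in the sheet-metal chute, its ends caught under the inturned rims. Push it back up the chute on to the level shelf at the chute's head, then lift it out there and lay it flat on the floor of the bin that already holds the couplings; set it down, do not drop it. Leave the other fittings as they lie.

Things in the scene. Friction and masses are not known exactly. Their poses are not given: they have to be found in the camera images.
- coupling: Jammed brass coupling, 0.22-0.35 kg, 80 mm long along its own y: bare round barrel 26 mm dia. in the middle 36 mm, and at each end a hexagon nut 22 mm long, 32 mm across flats, 37 across corners. Origin at its middle; lying on a flat it is 16 mm above the floor. At first it lies across the slope (y within 10 deg of the chute's y), wedged between the guide walls, ends under the rims.
- chute: Fixed chute of smooth galvanised sheet (friction about 0.3). Origin on the bench under its middle; its x is level and points up the chute, y across, z up. x -230 to -120 mm: level catch tray, floor at z 20. x -120 to +80: floor rises at 24 deg from z 20 to 109. x +80 to +220: level open shelf, floor at z 109. At first the coupling's origin is at x -35 to -20, y 0, z 75 to 82.
- slot_top (a point): Upper end of the slot between the rims, mid-slot at rim height: x 0, z 119 mm in the chute's frame (its axes = the chute's). From the slope's foot to here rims turn in 13 mm from each guide wall, 40 mm above and parallel to the sloping floor, 3 mm thick. Slot 34 mm wide at the foot, 54 at x -40, 68 here. A coupling lying across cannot be lifted through it; fingers can reach down in.
- slope_foot (a point): Middle of the sloping floor's lower edge (chute x -120, z 20 mm). From here two guide walls, 43 mm high and 3 mm thick, square to the sloping floor, spread from 60 mm apart to 110 mm at the crest (80 apart at chute x -40). A coupling let go on the slope slides down and jams again.
- crest (a point): Middle of the edge where the sloping floor meets the level shelf (chute x +80, z 109 mm). No rims here.
- shelf (a point): Middle of the level shelf's floor (chute x +150, z 109 mm). The shelf is 140 mm long and 110 mm wide inside, open above; side and rear walls 3 mm thick rise 43 mm above its floor. A coupling left on it stays.
- coupling_bin: Fixed blue plastic bin holding two loose couplings of the same kind, 220 mm (its x) by 140 mm (its y) by 50 mm high, walls and floor 4 mm thick, origin under its centre. The two couplings lie across its +x half (between x = +15 and +103 mm); its -x half, nearer the robot, is empty. The coupling goes here.
- elbow_bin: Fixed blue bin of the same pattern, holding two loose brass elbows in its +x half. Either bin may be on the left or the right of the chute.
- stock_coupling0: Loose coupling in the coupling bin, same kind as the jammed one, about x = +38 mm in the bin's frame, its y axis across the bin. Origin at its middle.
- stock_coupling1: Loose coupling in the coupling bin, about x = +82 mm in the bin's frame, its y axis across the bin. Origin at its middle.
- stock_elbow0: Loose brass elbow in the elbow bin, about 60 by 60 by 37 mm. Origin inside the bend, at axis height.
- stock_elbow1: Loose brass elbow in the elbow bin, about 60 by 60 by 37 mm. Origin inside the bend, at axis height.
Things that resemble listed ones, but are neither listed nor needed, are in the scene too. What is shaped like the coupling but blue is not meant.

How it is judged:
By the outcome, as a careful person would: the job done as asked, in the order asked, and still so for the second after the job is handed in, with the robot touching nothing.
It also fails if it takes over 58 s, if anything falls off the work surface, if the arm or the gripper's body presses on something with over 40 N, if the wrist force passes 120 N, or if a joint passes its speed limit or range.

### The arm

A 6-joint arm with a two-finger parallel gripper is mounted at the origin on the work surface. World frame = base frame: x ahead of the robot, y to its left, z up, the work surface at z = 0. Lengths are in m, angles in degrees, forces in N, time in s.
With the tool pointing down it reaches from about 0.25 to 0.725 m from the base axis. Payload 9.7 kg.
Tool frame: the origin (TCP) lies between the finger pads; the fingertips stand 22 mm ahead of it and the grasp point (between the pads) lies 3 mm ahead of it; z points along the fingers, y is the line along which they close (so a half turn about z gives the same grasp; the last joint's range is limited). The gripper opens to 85 mm and grips with 20 to 120 N. Pads are 22 mm wide; open, the fingers measure 114 mm over their backs; the gripper's body (76 mm by 85 mm) begins 54 mm behind the grasp point. The pads swing forward as they close: fully open they stand 13 mm farther back than shut.
Start: joints at [72.021, 4.979, 10.078, 95.1, 0, 90], TCP at [0.17, 0.523, 0.214] pointing down, gripper open.
Joint ranges: [-179.16, 179.16], [-48.56, 103.87], [-65.8, 70.77], [-126.05, 130.52], [-82.76, 87.17], [-180, 180]. Speed limits (degrees/s): [127.2, 127.2, 147.25, 180, 180, 180].

### API

Orientations are given as [roll, pitch, yaw] about the fixed x, y, z axes, in that order (R = Rz(yaw) Ry(pitch) Rx(roll)).
In Python, from workcell import bot, viewer, finder gives the robot as it stands.
- The arm moves only by the tool move_arm, never from a script. Its arguments are lists of equal length, an entry for each row: "offset": the shift along the tool's x, y, z in cm, a list of three; "twist": the turn, a rotation vector about the tool's x, y, z in rad, a list of three; "grip": the opening, from 0 (shut) to 1 (fully open). In form: {"offset": [[x, y, z], ...], "twist": [[ax, ay, az], ...], "grip": [grip, ...]}. A call has 1 to 5 rows; each row shifts and turns the commanded pose from where the row before left it, along the tool's axes as they then stand; what a row does not reach is not made up. A row lasts 1/10 s, in which the tool goes at most 50 mm and 8.59 degrees, less where a joint would pass 70% of its speed; a pose out of reach is approached as far as the arm can. A call is refused whole if a number of a shift passes 5 or a number of a turn 0.15, either way. A call with a gripper value outside its range is refused whole. The fingers move at their own pace and stop on an object; "force" is the grip in N (left out, the last holds). Time passes only in rows, so rows that do not move let the fingers close. It gives the time, the measured TCP pose, the force, the opening and the grip force at its end, in the units of the state.
- bot.get_obs(): the state, without advancing time (a new reading comes with each control period).
- viewer.camera(name): name is "scene" or "top" or "wrist"; returns a dict with "color" (400x640x3 uint8, red, green, blue), "depth" (400x640 float32, m along the optical axis (not along the pixel's ray), 0 where there is no reading), "vfov" (degrees; the focal length in pixels is half the picture's height over the tangent of half this angle, whatever the lens; pixels are square), "cx", "cy" (the principal point, pixels), "position" and "attitude" of the camera in the world; the wrist camera has in their place "tool_from_camera" (4x4, takes a point from camera to tool coordinates, whose origin is the TCP and whose axes are the flange's). Camera axes: x right, y down, z forward; pixel columns grow to the right and rows downward; lengths in m; the calibration is good to about 2 mm. A picture is of the moment at which its call begins: read the wrist's pose just before it.
- bot.job_done(): hands the job in; it is judged then, once.
Trained networks look in a picture, given as the dict that the camera call returned (one of the last four; its "shot" number tells which), for a name from the list of things; names that differ only in an ending like _2 or _b are one class to them, and where a whole thing is asked for, a point or a joint stands for the part that bears it (a point fixed in the world has none). Each returns a list of dicts, best first, with "p" (0 to 1); they miss things now and then, are a little off and sometimes report something else, mostly with a low value. They report only what shows in the picture. A call takes as long as a camera call. They do not tell look-alikes from the thing itself.
- finder.boxes_of(picture, thing): "position" ([column, row] in pixels, amid what is visible of it).
- finder.pinpoint(picture, thing): "position" ([column, row] in pixels: a listed point, or the origin of a listed thing).
The state is a dict: "time": time; "q": joint angles; "qd": joint speeds; "joint_efforts": joint torques, N m; "ee_pos": TCP position; "tcp_rot": TCP orientation; "wrist_force": force on the tool from outside, world axes, zero at the start; "torque": the same for the moment, N m; "opening": finger opening in m; "grasp_force": force on a finger pad.
Only numpy, scipy, OpenCV 4.12 (cv2) and the standard library are available. Lean on these libraries where they do the work, as an engineer would, in place of code of your own. Each camera call takes 0.05 s, during which the arm holds its last target. There are 200 camera calls.

## Working session

There is one attempt and no reset: what is moved stays moved. The work goes in short steps, Python scripts to look and compute and a tool call to move; the robot and the scene stay as the last step left them, time stands still between calls to the robot, and variables do not carry over. Pictures are saved under pics/ and viewed, at most 10 in all, crops included, and the job is handed in when it is done.

Besides the shell and the picture viewer there is one more tool, called after "Call:" by a JSON object that holds its "fn" and its "kwargs", one argument or row to a line. move_arm: Moves the arm, as the interface text tells. Its arguments: {"type":"object","properties":{"offset":{"type":"array","items":{"type":"array","items":{"type":"number"}}},"twist":{"type":"array","items":{"type":"array","items":{"type":"number"}}},"grip":{"type":"array","items":{"type":"number"}},"force":{"type":"number"}},"required":["offset","twist","grip"]}

```bash
mkdir -p pics
cat > h.py <<'E'
import numpy as np, cv2
from scipy.spatial.transform import Rotation as R
from workcell import bot, viewer, finder
def pose():
    o=bot.get_obs(); return np.array(o['ee_pos']),R.from_euler('xyz',o['tcp_rot'],degrees=True)
def cam(n):
    p,r=pose(); c=viewer.camera(n); c['f']=200/np.tan(np.radians(c['vfov']/2))
    if n=='wrist':
        T=np.array(c['tool_from_camera']); c['R']=r.as_matrix()@T[:3,:3]; c['t']=p+r.apply(T[:3,3])
    else:
        a=np.array(c['attitude']); c['t']=np.array(c['position'])
        c['R']=a if a.shape==(3,3) else R.from_euler('xyz',a,degrees=True).as_matrix() if a.size==3 else R.from_quat(a).as_matrix()
    return c
def ray(c,uv):
    return c['R']@np.array([(uv[0]-c['cx'])/c['f'],(uv[1]-c['cy'])/c['f'],1])
def dep(c,uv):
    u,v=int(round(uv[0])),int(round(uv[1])); w=c['depth'][max(v-1,0):v+2,max(u-1,0):u+2]; w=w[w>0]
    return c['t']+ray(c,uv)*np.median(w) if w.size else None
def atz(c,uv,z):
    d=ray(c,uv); return c['t']+d*(z-c['t'][2])/d[2]
def tri(obs):
    A=np.zeros((3,3));b=np.zeros(3)
    for c,uv in obs:
        d=ray(c,uv);d/=np.linalg.norm(d);P=np.eye(3)-np.outer(d,d);A+=P;b+=P@c['t']
    x=np.linalg.solve(A,b); return x,[np.linalg.norm((np.eye(3)-np.outer(d,d)@np.eye(3))@(x-c['t'])) for c,uv in obs for d in [ray(c,uv)/np.linalg.norm(ray(c,uv))]]
def save(c,n,crop=None,s=1):
    im=c['color'][...,::-1]
    if crop: im=im[crop[1]:crop[3],crop[0]:crop[2]]
    cv2.imwrite('pics/'+n+'.png',cv2.resize(im,None,fx=s,fy=s,interpolation=cv2.INTER_CUBIC))
np.set_printoptions(precision=4,suppress=True)
E
python3 - <<'E'
from h import *
o=bot.get_obs();print(o)
cs={n:cam(n) for n in ('scene','top')}
for n,c in cs.items():
    save(c,n+'0'); print(n,c['position'],c['attitude'],c['vfov'],c['cx'],c['cy'])
for t in ['coupling','chute','slot_top','slope_foot','crest','shelf','coupling_bin','elbow_bin','stock_coupling0','stock_elbow0']:
    ps={n:finder.pinpoint(c,t) for n,c in cs.items()}
    for n in ps:
        print(t,n,[(np.round(d['position'],1).tolist(),round(d['p'],2),dep(cs[n],d['position'])) for d in ps[n][:4]])
    if ps['scene'] and ps['top']: print('   tri',tri([(cs[n],ps[n][0]['position']) for n in cs]))
E
```

```text
{'time': 0.0, 'q': array([72.02  ,  5.0118, 10.034 , 95.0982, -0.002 , 90.0017]), 'qd': array([ 0.0497, -0.1032,  0.1036,  0.0139,  0.0364, -0.0056]), 'joint_efforts': array([  0.0023, -52.0384,  46.4806,   0.0161,   0.0001,   0.    ]), 'ee_pos': array([0.1697, 0.5229, 0.213 ]), 'tcp_rot': array([-179.9239,    0.002 ,  162.0183]), 'wrist_force': array([-0.18  , -0.4274, -0.4386]), 'torque': array([ 0.0512, -0.0109,  0.0303]), 'grasp_force': 0.0, 'opening': 0.08525618682524909}
scene [1.2553 0.4158 0.8638] [-133.2033   -0.195   119.1065] 43.080434951150366 329.1496033093757 202.01756463376222
top [0.374  0.0154 0.984 ] [-169.5397   -1.5054  -89.6928] 56.11825726708263 315.50438777544684 198.51291666036676
coupling scene [([368.5, 241.9], 0.68, array([0.5469, 0.1248, 0.0281])), ([316.9, 184.4], 0.66, array([ 0.4923, -0.0387,  0.0862])), ([340.2, 181.2], 0.48, array([0.4707, 0.011 , 0.1008]))]
coupling top [([263.8, 203.6], 0.9, array([0.5363, 0.1246, 0.0263])), ([325.5, 223.3], 0.69, array([ 0.4788, -0.0313,  0.0925])), ([324.2, 263.9], 0.53, array([ 0.3839, -0.0319,  0.0196]))]
   tri
[... 2083 characters left out ...]
0.2999, 0.0306])), ([187.4, 225.0], 0.88, array([0.4788, 0.3152, 0.0299])), ([332.4, 152.8], 0.31, array([ 0.6497, -0.0473,  0.1069]))]
   tri (array([0.5187, 0.3031, 0.0547]), [np.float64(0.010699346542009951), np.float64(0.010699346542009993)])
stock_elbow0 scene [([205.6, 162.8], 0.55, array([ 0.5017, -0.3725,  0.0256])), ([222.0, 177.0], 0.47, array([ 0.5202, -0.3053,  0.0184])), ([234.3, 164.7], 0.44, array([ 0.4506, -0.3207,  0.0038]))]
stock_elbow0 top [([456.1, 218.7], 0.77, array([ 0.5013, -0.3738,  0.0274])), ([427.7, 213.9], 0.59, array([ 0.5141, -0.3024,  0.0207]))]
   tri (array([ 0.5012, -0.374 ,  0.025 ]), [np.float64(0.0008284133447397795), np.float64(0.0008284133447397825)])
```

View pics/top0.png

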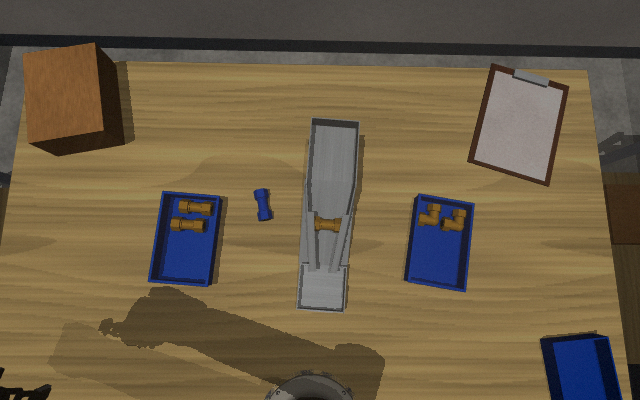

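View pics/scene0.png

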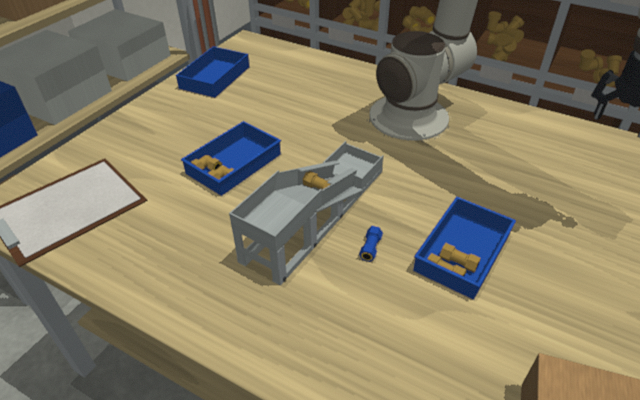

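The top view shows the brass coupling jammed in the chute at (326,224). The one at (263,204) is blue and so is a decoy, and the bin with two couplings is on the left at (188,240). The scene view agrees: the jammed coupling is at (316,181) and the coupling bin at (462,250). Next I'll go over the chute.

```bash
cat >> h.py <<'E'
def plan(p1,rpy1,n=None,frm=None):
    if frm: p0,r0=np.array(frm[0]),R.from_euler('xyz',frm[1],degrees=True)
    else: p0,r0=pose()
    r1=R.from_euler('xyz',rpy1,degrees=True)
    rv=(r0.inv()*r1).as_rotvec(); pr=r0.inv().apply(np.array(p1)-p0)
    n0=int(np.ceil(max(np.linalg.norm(rv)/0.145,np.linalg.norm(pr)/0.045,1)))
    n=max(n or 0,n0); w=R.from_rotvec(rv/n)
    M=sum(R.from_rotvec(rv/n*i).as_matrix() for i in range(n)); d=np.linalg.solve(M,pr)
    print('n',n,'off',np.round(d*100,2).tolist(),'tw',np.round(rv/n,4).tolist())
    q=p0.copy();r=r0;path=[]
    for i in range(n): q=q+r.apply(d); r=r*w; path.append(np.round(q,3).tolist())
    print('path',path[::max(1,n//4)],path[-1])
E
python3 - <<'E'
from h import *
c=cam('wrist');print(c['tool_from_camera'],c['vfov'])
plan([0.42,-0.025,0.27],[180,0,87])
plan([0.40,-0.025,0.25],[180,-24,87])
print(R.from_euler('xyz',[180,-24,87],degrees=True).as_matrix())
t=np.radians(24);a=np.radians(-2.9);ex=np.array([np.cos(a),np.sin(a),0]);ey=np.array([-np.sin(a),np.cos(a),0])
z=np.sin(t)*ex-np.cos(t)*np.array([0,0,1]);y=np.cos(t)*ex+np.sin(t)*np.array([0,0,1]);x=np.cross(y,z)
rp=R.from_matrix(np.c_[x,y,z]).as_euler('xyz',degrees=True);print(rp,x,y,z)
plan([0.40,-0.025,0.25],rp)
E
```

```text
[[ 0.0002 -0.9591 -0.2832  0.0719]
 [ 1.      0.0003 -0.0003 -0.    ]
 [ 0.0004 -0.2832  0.9591 -0.16  ]
 [ 0.      0.      0.      1.    ]] 66.22504867308737
n 14 off [-4.51, -1.01, -0.4] tw [0.0, 0.0, 0.0935]
path [[0.21, 0.5, 0.218], [0.313, 0.408, 0.23], [0.388, 0.292, 0.242], [0.427, 0.159, 0.254], [0.428, 0.021, 0.266]] [0.42, -0.025, 0.27]
n 14 off [-4.31, -1.11, -1.17] tw [-0.0196, 0.0255, 0.0921]
path [[0.207, 0.499, 0.225], [0.305, 0.407, 0.252], [0.376, 0.289, 0.266], [0.411, 0.157, 0.267], [0.409, 0.02, 0.256]] [0.4, -0.025, 0.25]
[[ 0.0478  0.9986  0.0213]
 [ 0.9123 -0.0523  0.4062]
 [ 0.4067  0.     -0.9135]]
[156.    0.   87.1] [0.0506 0.9987 0.    ] [ 0.9124 -0.0462  0.4067] [ 0.4062 -0.0206 -0.9135]
n 14 off [-4.43, -1.12, -0.27] tw [-0.0255, -0.0195, 0.092]
path [[0.208, 0.499, 0.216], [0.308, 0.406, 0.227], [0.378, 0.289, 0.239], [0.413, 0.157, 0.248], [0.409, 0.02, 0.251]] [0.4, -0.025, 0.25]
```

Call:
{"fn": "move_arm", "kwargs": {
  "offset": [
    [-4.43,-1.12,-0.27],
    [-4.43,-1.12,-0.27],
    [-4.43,-1.12,-0.27],
    [-4.43,-1.12,-0.27],
    [-4.43,-1.12,-0.27]
  ],
  "twist": [
    [-0.0255,-0.0195,0.092],
    [-0.0255,-0.0195,0.092],
    [-0.0255,-0.0195,0.092],
    [-0.0255,-0.0195,0.092],
    [-0.0255,-0.0195,0.092]
  ],
  "grip": [1,1,1,1,1]
}}

```text
time: 1.65
ee_pos: [0.3364, 0.3676, 0.231]
tcp_rot: [171.6, 3.7, 135.1]
wrist_force: [1.0, -0.3, 0.1]
opening: 0.0852
grasp_force: 0.0
```

Call:
{"fn": "move_arm", "kwargs": {
  "offset": [
    [-4.43,-1.12,-0.27],
    [-4.43,-1.12,-0.27],
    [-4.43,-1.12,-0.27],
    [-4.43,-1.12,-0.27],
    [-4.43,-1.12,-0.27]
  ],
  "twist": [
    [-0.0255,-0.0195,0.092],
    [-0.0255,-0.0195,0.092],
    [-0.0255,-0.0195,0.092],
    [-0.0255,-0.0195,0.092],
    [-0.0255,-0.0195,0.092]
  ],
  "grip": [0.8,0.6,0.6,0.6,0.6]
}}

```text
time: 2.15
ee_pos: [0.4127, 0.1546, 0.2478]
tcp_rot: [162.4, 3.3, 108.2]
wrist_force: [1.0, 0.5, 1.0]
opening: 0.0512
grasp_force: 0.0
```

Call:
{"fn": "move_arm", "kwargs": {
  "offset": [
    [-4.43,-1.12,-0.27],
    [-4.43,-1.12,-0.27],
    [-4.43,-1.12,-0.27],
    [-4.43,-1.12,-0.27],
    [0,0,0]
  ],
  "twist": [
    [-0.0255,-0.0195,0.092],
    [-0.0255,-0.0195,0.092],
    [-0.0255,-0.0195,0.092],
    [-0.0255,-0.0195,0.092],
    [0,0,0]
  ],
  "grip": [0.6,0.6,0.6,0.6,0.6]
}}

```text
time: 2.65
ee_pos: [0.3979, -0.0302, 0.2498]
tcp_rot: [155.9, -0.0, 86.4]
wrist_force: [-0.1, 0.7, -0.2]
opening: 0.0513
grasp_force: 0.0
```

Run:
```python
from h import *
o=bot.get_obs();print(o['time'],o['ee_pos'],o['tcp_rot'],o['opening'],o['q'])
c=cam('wrist');save(c,'w1')
for t in ['coupling','slot_top','slope_foot','crest','shelf']:
    print(t,[(np.round(d['position'],1).tolist(),round(d['p'],2),dep(c,d['position'])) for d in finder.pinpoint(c,t)[:3]])
```

```text
2.65 [ 0.3979 -0.0302  0.2498] [155.8908  -0.0113  86.4023] 0.051257068455585204 [ -4.6816 -40.3932 -24.3863  81.9018   0.4531  89.0153]
coupling [([333.5, 27.0], 0.72, array([0.53  , 0.1288, 0.0286])), ([319.6, 173.3], 0.64, array([ 0.473 , -0.0307,  0.092 ]))]
slot_top [([355.3, 181.8], 0.84, array([ 0.5236, -0.0502,  0.0834]))]
slope_foot [([224.8, 170.2], 0.86, array([ 0.3811, -0.0269,  0.0196]))]
crest [([410.0, 173.4], 0.56, array([ 0.585 , -0.044 ,  0.1089]))]
shelf [([453.6, 169.4], 0.91, array([ 0.6567, -0.0492,  0.1087]))]
```

View pics/w1.png

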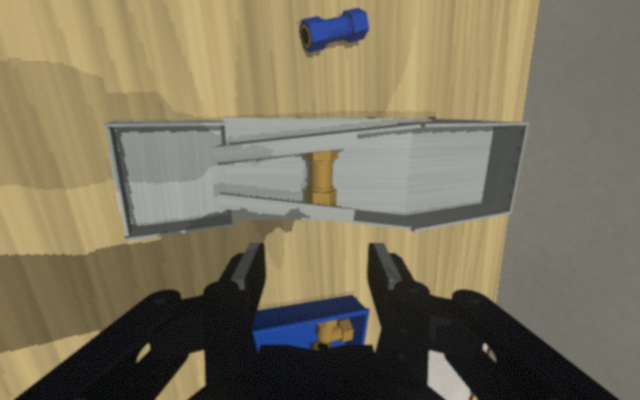

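The wrist view shows the jammed coupling at (320,175), with its ends under the rims at (320,150) and (320,205). I'll fit the coupling's axis and the chute's frame from depth.

```bash
cat >> h.py <<'E'
def cloud(c):
    v,u=np.mgrid[0:400,0:640]; D=c['depth']; P=np.stack([(u-c['cx'])/c['f']*D,(v-c['cy'])/c['f']*D,D],-1)@c['R'].T+c['t']
    P[D==0]=np.nan; return P
def brass(c):
    h=cv2.cvtColor(c['color'],cv2.COLOR_RGB2HSV); return (h[...,0]>9)&(h[...,0]<24)&(h[...,1]>150)
E
python3 - <<'E'
from h import *
t,w=cam('top'),cam('wrist')
for n,c in (('top',t),('wrist',w)):
    P=cloud(c); L=P[(P[...,2]>.148)&(P[...,2]<.156)&(P[...,0]>.59)&(P[...,0]<.735)&(abs(P[...,1]+.045)<.08)]
    for s in (L[L[:,1]>-.02],L[L[:,1]<-.07]):
        if len(s)>10: print(n,'wall',len(s),np.polyfit(s[:,0]-.65,s[:,1],1),s[:,0].max())
    S=P[(P[...,0]>.6)&(P[...,0]<.71)&(abs(P[...,1]+.045)<.04)]; print('shelf z',np.nanmedian(S[:,2]))
    B=P[brass(c)&(abs(P[...,0]-.475)<.05)&(abs(P[...,1]+.03)<.06)]
    print('brass',len(B),np.median(B,0),B.min(0),B.max(0)); 
    if len(B)>20:
        m=cv2.fitLine(B[:,:2].astype(np.float32),cv2.DIST_HUBER,0,.01,.01).ravel(); print(m, B[B[:,2]>np.percentile(B[:,2],85)].mean(0))
    # bin
    K=P[(P[...,2]>.044)&(P[...,2]<.056)&(abs(P[...,0]-.455)<.16)&(abs(P[...,1]-.31)<.13)&(c['color'][...,2]>c['color'][...,0]+40)]
    if len(K)>50: print('bin',cv2.minAreaRect(K[:,:2].astype(np.float32)))
for nm in ['coupling','slot_top','slope_foot','crest','shelf']:
    a=[d['position'] for d in finder.pinpoint(t,nm)]; b=[d['position'] for d in finder.pinpoint(w,nm)]
    best=min(((max(e),x) for p in a for q in b for x,e in [tri([(t,p),(w,q)])] if abs(x[1]+.04)<.04),key=lambda k:k[0],default=None); print(nm,best)
E
```

```text
top wall 81 [-0.1384  0.0095] 0.7240510614144102
top wall 95 [ 0.0562 -0.1003] 0.7189613816891646
shelf z 0.107209126839519
brass 279 [ 0.4772 -0.0352  0.0912] [ 0.4612 -0.0666  0.0801] [ 0.4947 -0.006   0.1015]
[ 0.0499  0.9988  0.4776 -0.0353] [ 0.479  -0.0383  0.0967]
bin ((0.4462451934814453, 0.3159795105457306), (0.14640426635742188, 0.22529111802577972), 85.60101318359375)
wrist wall 346 [-0.157   0.0089] 0.7273570848720955
wrist wall 391 [ 0.0687 -0.0995] 0.7205988827036867
shelf z 0.10904538669335964
brass 4 [ 0.4743 -0.0576  0.0953] [ 0.4671 -0.0634  0.0929] [ 0.4756 -0.0351  0.0991]
coupling (np.float64(0.00439196415059362), array([ 0.4812, -0.0374,  0.0767]))
slot_top (np.float64(0.0005941063404913778), array([ 0.5041, -0.0372,  0.1176]))
slope_foot (np.float64(0.003551016490629533), array([ 0.3775, -0.0249,  0.0289]))
crest (np.float64(0.0001596080994271406), array([ 0.5755, -0.0381,  0.1145]))
shelf (np.float64(0.004361508313205901), array([ 0.6452, -0.0476,  0.1099]))
```

Run:
```python
from h import *
C=np.array([.479,-.0352,.078]);rp=[156,0,86.6];z=R.from_euler('xyz',rp,degrees=True).as_matrix()[:,2]
plan(C-.07*z,rp)
```

```text
n 3 off [-0.18, 0.12, 3.97] tw [-0.0001, -0.0013, 0.0024]
path [[0.416, -0.028, 0.214], [0.433, -0.031, 0.178], [0.451, -0.034, 0.142]] [0.451, -0.034, 0.142]
```

Call:
{"fn": "move_arm", "kwargs": {
  "offset": [
    [-0.18,0.12,3.97],
    [-0.18,0.12,3.97],
    [-0.18,0.12,3.97],
    [0,0,0],
    [0,0,0]
  ],
  "twist": [
    [0,-0.001,0.002],
    [0,-0.001,0.002],
    [0,-0.001,0.002],
    [0,0,0],
    [0,0,0]
  ],
  "grip": [0.6,0.6,0.6,0.6,0.6]
}}

```text
time: 4.05
ee_pos: [0.4502, -0.0334, 0.1418]
tcp_rot: [156.1, -0.0, 86.7]
wrist_force: [0.0, 0.6, 0.1]
opening: 0.0512
grasp_force: 0.0
```

Run:
```python
from h import *
p,r=pose();print(p,r.as_euler('xyz',degrees=True))
c=cam('wrist');save(c,'w2')
P=cloud(c); h=cv2.cvtColor(c['color'],cv2.COLOR_RGB2HSV)
for nm in ['coupling','slot_top','crest']: print(nm,[(np.round(d['position'],1).tolist(),round(d['p'],2),dep(c,d['position'])) for d in finder.pinpoint(c,nm)[:2]])
m=(h[...,1]>110)&(h[...,0]>5)&(h[...,0]<28)&(abs(P[...,0]-.475)<.05)&(abs(P[...,1]+.03)<.06)&(P[...,2]>.06)&(P[...,2]<.115)
B=P[m];Q=r.inv().apply(B-p);print(len(B),'tool frame min/max/med',np.percentile(Q,2,0),np.percentile(Q,98,0),np.median(Q,0))
for x in np.arange(-.04,.05,.01):
    s=Q[(abs(Q[:,0]-x)<.005)]
    if len(s)>10: print(round(x,3),len(s),'y',np.percentile(s[:,1],[2,98]),'z min',np.percentile(s[:,2],3))
```

```text
[ 0.4502 -0.0334  0.1418] [156.0984  -0.0162  86.6688]
coupling [([318.0, 206.8], 0.9, array([ 0.4741, -0.0315,  0.0919]))]
slot_top []
crest [([443.9, 197.1], 0.59, array([ 0.5804, -0.0382,  0.1083]))]
2862 tool frame min/max/med [-0.0325 -0.0135  0.0509] [0.0267 0.0174 0.0646] [-0.0051  0.0023  0.0553]
-0.04 18 y [-0.015   0.0185] z min 0.0573803110700644
-0.03 410 y [-0.0151  0.0182] z min 0.050762701842243754
-0.02 581 y [-0.0142  0.0173] z min 0.050868050330300056
-0.01 429 y [-0.0101  0.0139] z min 0.05316122215687121
0.0 385 y [-0.0091  0.0136] z min 0.05420885339741397
0.01 387 y [-0.009   0.0135] z min 0.0541702324021643
0.02 505 y [-0.0126  0.0185] z min 0.051125540249936846
0.03 147 y [-0.0071  0.0185] z min 0.050797709599368815
```

View pics/w2.png

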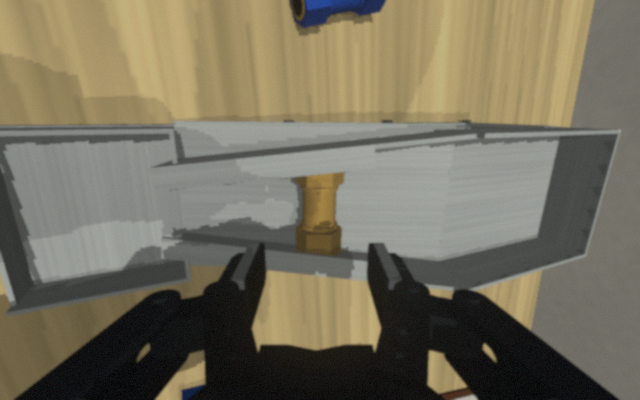

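The coupling is centred between the fingers at (319,205), its barrel sitting in the open slot. I'll go down to straddle it loosely.

Call:
{"fn": "move_arm", "kwargs": {
  "offset": [
    [0,0.2,1.4],
    [0,0,1.4],
    [0,0,1.2],
    [0,0,1.0],
    [0,0,0.6]
  ],
  "twist": [
    [0,0,0],
    [0,0,0],
    [0,0,0],
    [0,0,0],
    [0,0,0]
  ],
  "grip": [0.6,0.6,0.6,0.6,0.6]
}}

```text
time: 4.75
ee_pos: [0.4753, -0.0348, 0.0911]
tcp_rot: [156.0, -0.0, 86.7]
wrist_force: [-0.6, -0.2, -0.2]
opening: 0.0512
grasp_force: 0.0
```

Call:
{"fn": "move_arm", "kwargs": {
  "offset": [
    [0,0,0],
    [0,0,0],
    [0,0,0]
  ],
  "twist": [
    [0,0,0],
    [0,0,0],
    [0,0,0]
  ],
  "grip": [0.4,0.4,0.4]
}}

```text
time: 5.05
ee_pos: [0.4753, -0.0348, 0.0923]
tcp_rot: [156.0, -0.0, 86.7]
wrist_force: [-0.4, 0.4, 0.3]
opening: 0.0338
grasp_force: 0.0
```

Run:
```python
from h import *
p,r=pose();print(p,r.as_euler('xyz',degrees=True))
c=cam('wrist');save(c,'w3')
```

```text
[ 0.4753 -0.0348  0.0923] [155.9819  -0.0111  86.6858]
```

View pics/w3.png

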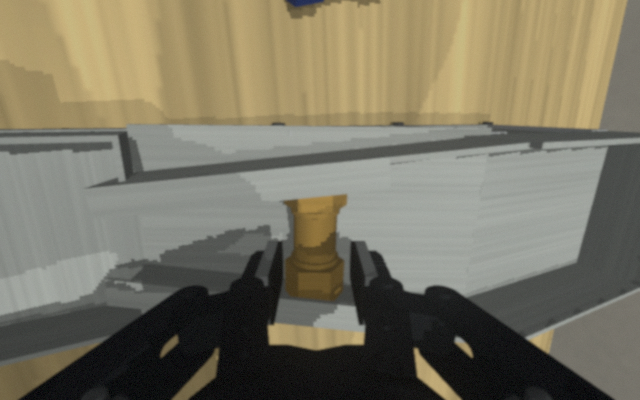

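The fingers straddle the barrel (316,228) loosely inside the slot. Now I'll push up the slope.

Call:
{"fn": "move_arm", "kwargs": {
  "offset": [
    [0,0.5,0],
    [0,0.8,0],
    [0,1.0,0],
    [0,1.0,0],
    [0,1.0,0]
  ],
  "twist": [
    [0,0,0],
    [0,0,0],
    [0,0,0],
    [0,0,0],
    [0,0,0]
  ],
  "grip": [0.4,0.4,0.4,0.4,0.4]
}}

```text
time: 5.6
ee_pos: [0.5154, -0.0371, 0.1095]
tcp_rot: [156.0, -0.0, 86.7]
wrist_force: [-0.1, 0.1, -1.3]
opening: 0.0344
grasp_force: 0.0
```

Run:
```python
from h import *
p,r=pose();print(p,r.as_euler('xyz',degrees=True),bot.get_obs()['wrist_force'])
c=cam('wrist');save(c,'w4')
print([(d['position'],d['p'],r.inv().apply(dep(c,d['position'])-p)) for d in finder.pinpoint(c,'coupling')[:2]])
```

```text
[ 0.5154 -0.0371  0.1095] [156.0214  -0.0116  86.6818] [-0.0681  0.0788 -1.2864]
[([241.9, 232.0], 0.58, array([ 0.0063, -0.0414, -0.0005]))]
```

View pics/w4.png

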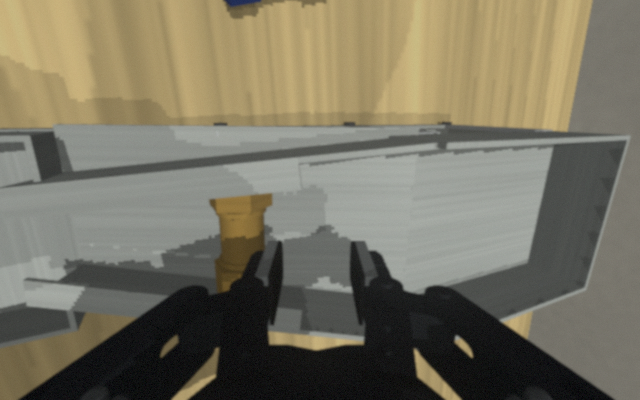

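The fingers passed over the coupling, which still lies at (242,235), outside the downhill finger. I need the real fingertip depth.

Run:
```python
from h import *
p,r=pose();c=cam('wrist');P=cloud(c)
T=r.inv().apply((P-p).reshape(-1,3)).reshape(P.shape)
for u in (268,275,355,365,240,316):
    print(u,[(v,T[v,u].round(4).tolist()) for v in range(215,330,12)])
```

```text
268 [(215, [0.0064, -0.0311, 0.028]), (227, [-0.002, -0.0315, 0.0283]), (239, [-0.0107, -0.0319, 0.0286]), (251, [0.0102, -0.0218, -0.0325]), (263, [0.0109, -0.0198, -0.0452]), (275, [0.0105, -0.0185, -0.0542]), (287, [0.0065, -0.0184, -0.0562]), (299, [0.0024, -0.0183, -0.058]), (311, [-0.0025, -0.0184, -0.0587]), (323, [-0.0065, -0.0183, -0.0605])]
275 [(215, [0.0062, -0.0266, 0.0287]), (227, [-0.0019, -0.0268, 0.0279]), (239, [-0.0103, -0.0271, 0.0276]), (251, [0.0113, -0.0183, -0.0348]), (263, [0.0106, -0.017, -0.0447]), (275, [0.0065, -0.0168, -0.0473]), (287, [0.0019, -0.0168, -0.049]), (299, [-0.0033, -0.0169, -0.0496]), (311, [-0.007, -0.0167, -0.0525]), (323, [-0.0418, -0.0227, -0.0158])]
355 [(215, [0.0064, 0.0254, 0.0283]), (227, [-0.0021, 0.0257, 0.0285]), (239, [-0.0104, 0.0259, 0.0279]), (251, [0.0105, 0.0178, -0.033]), (263, [0.0065, 0.0174, -0.0369]), (275, [0.0015, 0.0174, -0.0386]), (287, [-0.0033, 0.0173, -0.0407]), (299, [-0.0086, 0.0174, -0.0419]), (311, [-0.051, 0.0249, 0.0073]), (323, [-0.0503, 0.0234, -0.0049])]
365 [(215, [0.0067, 0.0317, 0.0272]), (227, [-0.
[... 272 characters left out ...]
66, 0.0189, -0.0603])]
240 [(215, [0.017, -0.0413, -0.0023]), (227, [0.0093, -0.0423, -0.0004]), (239, [0.0023, -0.0426, -0.001]), (251, [-0.0049, -0.043, -0.0013]), (263, [-0.0125, -0.0436, -0.0012]), (275, [-0.0186, -0.0433, -0.0042]), (287, [0.0116, -0.0269, -0.0644]), (299, [0.012, -0.025, -0.072]), (311, [0.0171, -0.0215, -0.0853]), (323, [0.0169, -0.0203, -0.0901])]
316 [(215, [0.0065, 0.0, 0.0277]), (227, [-0.0016, 0.0, 0.0272]), (239, [-0.0106, 0.0, 0.0285]), (251, [-0.0188, 0.0, 0.0272]), (263, [-0.028, 0.0, 0.0279]), (275, [-0.037, 0.0001, 0.0275]), (287, [-0.0464, 0.0001, 0.0276]), (299, [-0.048, 0.0001, 0.0159]), (311, [-0.0479, 0.0001, 0.003]), (323, [-0.0482, 0.0001, -0.0076])]
```

Depth and image scale both put the fingertips about 30 mm behind the reported TCP, not 22 mm ahead. So they stayed above the rims. I'll go back over the coupling and measure the tips.

Call:
{"fn": "move_arm", "kwargs": {
  "offset": [
    [0,-1.0,-0.5],
    [0,-1.3,0],
    [0,-1.0,0],
    [0,-1.0,0],
    [0,0,0.5]
  ],
  "twist": [
    [0,0,0],
    [0,0,0],
    [0,0,0],
    [0,0,0],
    [0,0,0]
  ],
  "grip": [0.55,0.55,0.55,0.55,0.55]
}}

```text
time: 6.25
ee_pos: [0.4744, -0.0347, 0.0914]
tcp_rot: [156.0, -0.0, 86.7]
wrist_force: [-0.0, 0.0, -0.7]
opening: 0.047
grasp_force: 0.0
```

```bash
cat >> h.py <<'E'
def toolview():
    p,r=pose();c=cam('wrist');P=cloud(c);T=r.inv().apply((P-p).reshape(-1,3)).reshape(P.shape);return p,r,c,T
E
python3 - <<'E'
from h import *
p,r,c,T=toolview();o=bot.get_obs();print(p,o['opening'],o['wrist_force'],o['time'])
dark=(c['color'].max(-1)<90)&(abs(T[...,0])<.014)&(abs(T[...,1])<.06)&(T[...,2]<.0)
for s in (-1,1):
    q=T[dark&(T[...,1]*s>.01)];print('tip',s,np.percentile(q[:,2],[90,97,99.5]),np.percentile(abs(q[:,1]),2),len(q))
h=cv2.cvtColor(c['color'],cv2.COLOR_RGB2HSV);m=(h[...,1]>110)&(h[...,0]>5)&(h[...,0]<28)&(abs(T[...,0])<.045)&(abs(T[...,1])<.04)&(abs(T[...,2])<.02)
B=T[m]
for x in np.arange(-.04,.05,.008):
    s=B[abs(B[:,0]-x)<.004]
    if len(s)>15: print(round(x,3),len(s),'y',np.percentile(s[:,1],[2,98]),'ztop',np.percentile(s[:,2],4))
c2=cam('scene');P=cloud(c2);T2=r.inv().apply((P-p).reshape(-1,3)).reshape(P.shape)
d=(c2['color'].max(-1)<110)&(abs(T2[...,0])<.016)&(abs(T2[...,1])<.06)&(T2[...,2]<.01)&(T2[...,2]>-.1)
print('scene finger z',d.sum(),np.percentile(T2[d][:,2],[50,90,98]) if d.any() else '')
save(c2,'s5',(240,110,400,230),5)
E
```

```text
[ 0.4744 -0.0347  0.0914] 0.04683490642968654 [-0.2414  0.3598 -1.5713] 6.3
tip -1 [-0.0545 -0.0343 -0.0245] 0.012004255393244076 14478
tip 1 [-0.0553 -0.0354 -0.0252] 0.011722457998287514 14266
-0.04 48 y [-0.0178  0.017 ] ztop 0.00011642533709923868
-0.032 551 y [-0.017   0.0168] ztop -0.004959194291845923
-0.024 671 y [-0.0167  0.0167] ztop -0.00480389451966795
-0.016 864 y [-0.0158  0.0157] ztop -0.004613227529402681
-0.008 509 y [-0.0113  0.0119] ztop -0.0015184982632090065
0.0 517 y [-0.011   0.0116] ztop -0.001493042650009701
0.008 538 y [-0.0109  0.0116] ztop -0.0014228488284407305
0.016 485 y [-0.0118  0.0125] ztop -0.004182778020503644
0.024 654 y [-0.0135  0.0171] ztop -0.004832807768490653
scene finger z 751 [-0.0646 -0.0257  0.0026]
```

View pics/s5.png

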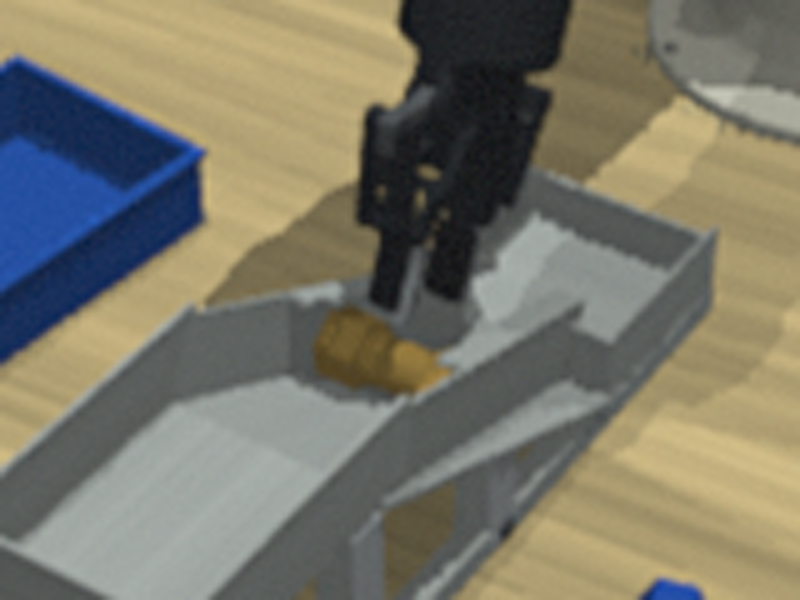

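The scene crop confirms it: the fingertips at (385,300) and (445,295) stand clearly above the coupling at (375,350). The coupling is centred under the tool, so I'll go about 45 mm deeper.

Call:
{"fn": "move_arm", "kwargs": {
  "offset": [
    [0,0,1.0],
    [0,0,1.0],
    [0,0,1.0],
    [0,0,0.8],
    [0,0,0.6]
  ],
  "twist": [
    [0,0,0],
    [0,0,0],
    [0,0,0],
    [0,0,0],
    [0,0,0]
  ],
  "grip": [0.55,0.55,0.55,0.55,0.55]
}}

```text
time: 6.85
ee_pos: [0.493, -0.0358, 0.0501]
tcp_rot: [156.1, -0.0, 86.7]
wrist_force: [-0.3, -0.6, 1.3]
opening: 0.0468
grasp_force: 0.0
```

Call:
{"fn": "move_arm", "kwargs": {
  "offset": [
    [0,0,0],
    [0,0,0],
    [0,0,0]
  ],
  "twist": [
    [0,0,0],
    [0,0,0],
    [0,0,0]
  ],
  "grip": [0.4,0.4,0.4]
}}

```text
time: 7.15
ee_pos: [0.4932, -0.0359, 0.0519]
tcp_rot: [156.0, -0.0, 86.7]
wrist_force: [0.1, 0.9, 0.7]
opening: 0.0341
grasp_force: 0.0
```

Run:
```python
from h import *
p,r,c,T=toolview();o=bot.get_obs();print(p,o['opening'],o['wrist_force'],o['time'])
save(c,'w6')
for u in (272,280,316,352,362): print(u,[(v,T[v,u].round(3).tolist()) for v in range(200,290,10)])
```

```text
[ 0.4932 -0.0359  0.0519] 0.03420996857308639 [-0.439   0.3368 -0.3194] 7.2
272 [(200, [0.042, -0.015, -0.058]), (210, [0.038, -0.015, -0.058]), (220, [0.035, -0.015, -0.059]), (230, [0.031, -0.015, -0.06]), (240, [0.008, -0.022, -0.016]), (250, [0.011, -0.02, -0.033]), (260, [0.011, -0.019, -0.042]), (270, [0.011, -0.017, -0.051]), (280, [0.01, -0.017, -0.056])]
280 [(200, [0.042, -0.012, -0.059]), (210, [0.039, -0.012, -0.06]), (220, [0.034, -0.013, -0.058]), (230, [0.031, -0.013, -0.058]), (240, [0.008, -0.018, -0.015]), (250, [0.009, -0.017, -0.028]), (260, [0.004, -0.017, -0.03]), (270, [0.0, -0.017, -0.032]), (280, [-0.004, -0.017, -0.033])]
316 [(200, [0.042, 0.0, -0.058]), (210, [0.038, 0.0, -0.058]), (220, [0.035, 0.0, -0.058]), (230, [0.031, 0.0, -0.059]), (240, [0.022, 0.0, -0.047]), (250, [0.017, 0.0, -0.047]), (260, [0.012, 0.0, -0.045]), (270, [0.008, 0.0, -0.046]), (280, [0.002, 0.0, -0.044])]
352 [(200, [0.042, 0.012, -0.059]), (210, [0.038, 0.013, -0.058]), (220, [0.035, 0.013, -0.059]), (230, [0.021, 0.016, -0.035]), (240, [0.008, 0.018, -0.016]), (250, [0.007, 0.017, -0.025]), (260, [0.002, 0.017, -0.026]), (270, [-0.002, 0.017, -0.028]), (280, [nan, nan, nan])]
362 [(200, [0.042, 0.016, -0.058]), (210, [0.039, 0.016, -0.059]), (220, [0.035, 0.016, -0.059]), (230, [0.014, 0.023, -0.015]), (240, [0.008, 0.024, -0.015]), (250, [0.011, 0.021, -0.033]), (260, [0.01, 0.02, -0.041]), (270, [0.011, 0.018, -0.051]), (280, [0.01, 0.018, -0.056])]
```

View pics/w6.png

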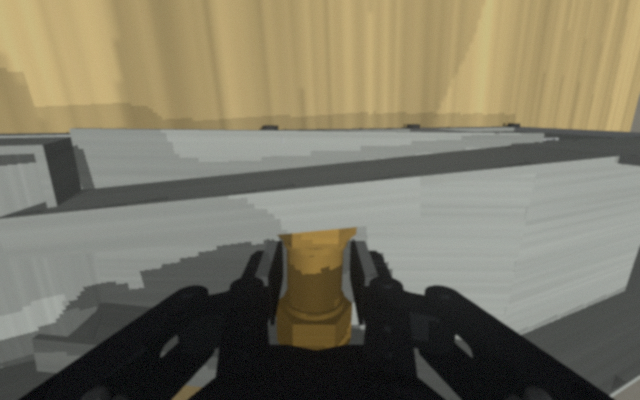

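The fingers now flank the barrel at (316,270), with tips about 8 mm off the slope floor. Pushing.

Call:
{"fn": "move_arm", "kwargs": {
  "offset": [
    [0,0.5,0],
    [0,0.8,0],
    [0,1.0,0],
    [0,1.0,0],
    [0,1.0,0]
  ],
  "twist": [
    [0,0,0],
    [0,0,0],
    [0,0,0],
    [0,0,0],
    [0,0,0]
  ],
  "grip": [0.4,0.4,0.4,0.4,0.4]
}}

```text
time: 7.7
ee_pos: [0.5322, -0.0381, 0.0689]
tcp_rot: [156.1, -0.0, 86.7]
wrist_force: [-6.6, -0.4, 2.0]
opening: 0.0343
grasp_force: 2.5
```

```bash
cat >> h.py <<'E'
def brasstool():
    p,r,c,T=toolview();h=cv2.cvtColor(c['color'],cv2.COLOR_RGB2HSV)
    m=(h[...,1]>110)&(h[...,0]>5)&(h[...,0]<28)&(abs(T[...,0])<.05)&(abs(T[...,1])<.05)&(abs(T[...,2]+.035)<.03)
    B=T[m]
    for x in np.arange(-.04,.05,.008):
        s=B[abs(B[:,0]-x)<.004]
        if len(s)>15: print(round(x,3),len(s),'y',np.percentile(s[:,1],[2,98]),'ztop',np.percentile(s[:,2],4))
    print('floor z',[T[v,u].round(4).tolist() for v,u in ((200,240),(200,400),(215,430))])
    o=bot.get_obs();print(p,o['tcp_rot'],o['opening'],o['wrist_force'],o['time']);return p,r,c,T
E
python3 -c "
from h import *
brasstool()"
```

```text
-0.04 36 y [-0.0219  0.014 ] ztop -0.037556058329688384
-0.032 366 y [-0.0216  0.0132] ztop -0.0485297051226644
-0.024 1014 y [-0.0185  0.0125] ztop -0.048945033317955494
-0.016 1457 y [-0.017   0.0122] ztop -0.048681594395805834
-0.008 918 y [-0.0169  0.0078] ztop -0.048236260964681726
0.0 911 y [-0.0168  0.0073] ztop -0.045680728091903634
0.008 956 y [-0.0166  0.0076] ztop -0.04556069930153866
0.016 734 y [-0.0164  0.0084] ztop -0.04828171252287705
0.024 1403 y [-0.0196  0.0126] ztop -0.0488103048747479
0.032 1010 y [-0.0117  0.013 ] ztop -0.04882202953126728
0.04 976 y [-0.0068  0.0127] ztop -0.04876682190278216
floor z [[0.0422, -0.026, -0.0589], [0.0297, 0.041, -0.0166], [0.0221, 0.0564, -0.0167]]
[ 0.5322 -0.0381  0.0689] [155.9812  -0.0114  86.6838] 0.034072251199890366 [-0.7537 -0.5205 -0.6341] 7.75
```

The coupling has come free and moves against the downhill finger at tool y -4 mm, with light force. I'll go on up to the crest.

Call:
{"fn": "move_arm", "kwargs": {
  "offset": [
    [0,1.0,0],
    [0,1.2,0],
    [0,1.2,0],
    [0,1.1,0],
    [0,1.0,0]
  ],
  "twist": [
    [0,0,0],
    [0,0,0],
    [0,0,0],
    [0,0,0],
    [0,0,0]
  ],
  "grip": [0.4,0.4,0.4,0.4,0.4]
}}

```text
time: 8.25
ee_pos: [0.5831, -0.0411, 0.0914]
tcp_rot: [156.0, -0.0, 86.7]
wrist_force: [-3.0, 0.3, -1.2]
opening: 0.0342
grasp_force: 1.5
```

Run:
```python
from h import *
p,r,c,T=brasstool()
O=np.array([.503,-.0357,0]);a=np.radians(-3.4);ex=np.array([np.cos(a),np.sin(a),0])
tgt=O+.125*ex;tgt[2]=.092
plan(tgt,[180,0,86.6],8)
# tip clearance along the path
r1=R.from_euler('xyz',[180,0,86.6],degrees=True);rv=(r.inv()*r1).as_rotvec();n=8
M=sum(R.from_rotvec(rv/n*i).as_matrix() for i in range(n));d=np.linalg.solve(M,r.inv().apply(tgt-p))
def fl(x): return .02+np.clip(x+.12,0,.2)*np.tan(np.radians(24))
q,rr=p.copy(),r
for i in range(n+1):
    print(i,[round(float((q+rr.apply([0,y,-.025])-O)[2]-fl((q+rr.apply([0,y,-.025])-O)@ex)),4) for y in (-.031,-.017,.017,.031)],'centre x',round(float((q+rr.apply([0,-.004,-.033])-O)@ex),4))
    q=q+rr.apply(d);rr=rr*R.from_rotvec(rv/n)
```

```text
-0.04 34 y [-0.0219  0.014 ] ztop -0.037909472997060434
-0.032 356 y [-0.0214  0.0132] ztop -0.0485750187917342
-0.024 1002 y [-0.0185  0.0125] ztop -0.049130533820604685
-0.016 1471 y [-0.017   0.0122] ztop -0.04880649720982786
-0.008 918 y [-0.0168  0.0078] ztop -0.04629795407353536
0.0 894 y [-0.0168  0.0072] ztop -0.04573016348565167
0.008 971 y [-0.0167  0.0076] ztop -0.04576101184206704
0.016 742 y [-0.0168  0.0082] ztop -0.048424663790009155
0.024 1474 y [-0.0209  0.0126] ztop -0.04910642827037454
0.032 1559 y [-0.0209  0.0129] ztop -0.04898060632651749
0.04 1739 y [-0.0204  0.0122] ztop -0.04881295519148166
floor z [[0.0296, -0.0371, -0.0161], [0.0245, 0.0461, 0.0012], [0.0126, 0.067, 0.0103]]
[ 0.5831 -0.0411  0.0914] [155.9287  -0.0109  86.6836] 0.03437583401868863 [-1.3419 -0.122  -1.5321] 8.3
n 8 off [0.01, 0.53, 0.13] tw [0.0525, -0.0001, 0.0002]
path [[0.59, -0.041, 0.093], [0.601, -0.042, 0.094], [0.612, -0.042, 0.094], [0.622, -0.043, 0.093]] [0.628, -0.043, 0.092]
0 [0.0096, 0.0096, 0.0121, 0.0178] centre x 0.0632
1 [0.01, 0.0092, 0.0129, 0.0179] centre x 0.0703
2 [0.01, 0.0083, 0.0133, 0.0176] centre x 0.0774
3 [0.0096, 0.0071, 0.0133, 0.0169] centre x 0.0846
4 [0.0088, 0.0059, 0.013, 0.0159] centre x 0.0919
5 [0.0076, 0.007, 0.0123, 0.0145] centre x 0.0991
6 [0.0062, 0.0076, 0.0112, 0.0127] centre x 0.1064
7 [0.0072, 0.008, 0.0098, 0.0105] centre x 0.1137
8 [0.008, 0.008, 0.008, 0.008] centre x 0.121
```

Call:
{"fn": "move_arm", "kwargs": {
  "offset": [
    [0.01,0.53,0.13],
    [0.01,0.53,0.13],
    [0.01,0.53,0.13],
    [0.01,0.53,0.13],
    [0.01,0.53,0.13]
  ],
  "twist": [
    [0.0525,0,0],
    [0.0525,0,0],
    [0.0525,0,0],
    [0.0525,0,0],
    [0.0525,0,0]
  ],
  "grip": [0.4,0.4,0.4,0.4,0.4]
}}

```text
time: 8.8
ee_pos: [0.6097, -0.0421, 0.0945]
tcp_rot: [171.1, -0.0, 86.7]
wrist_force: [-1.8, 0.7, 1.1]
opening: 0.0339
grasp_force: 0.9
```

Call:
{"fn": "move_arm", "kwargs": {
  "offset": [
    [0.01,0.53,0.13],
    [0.01,0.53,0.13],
    [0.01,0.53,0.13],
    [0,0.4,0],
    [0,0,0]
  ],
  "twist": [
    [0.0525,0,0],
    [0.0525,0,0],
    [0.0525,0,0],
    [0,0,0],
    [0,0,0]
  ],
  "grip": [0.4,0.4,0.4,0.4,0.4]
}}

```text
time: 9.3
ee_pos: [0.6309, -0.043, 0.0907]
tcp_rot: [-180.0, -0.0, 86.7]
wrist_force: [-0.5, 0.3, 0.2]
opening: 0.0341
grasp_force: 0.5
```

Run:
```python
from h import *
p,r,c,T=brasstool();save(c,'w7')
t=cam('top');P=cloud(t);K=P[(P[...,2]>.042)&(P[...,2]<.058)&(abs(P[...,0]-.455)<.16)&(abs(P[...,1]-.31)<.13)&(t['color'][...,2]>t['color'][...,0].astype(int)+40)]
print('bin rim rect',cv2.minAreaRect(K[:,:2].astype(np.float32)),len(K))
b=brass(t)&(abs(P[...,1]-.31)<.1)&(abs(P[...,0]-.46)<.16);B=P[b];print('stock',len(B),B.mean(0),B.min(0),B.max(0))
F=P[(P[...,2]<.012)&(P[...,2]>.0)&(abs(P[...,0]-.455)<.16)&(abs(P[...,1]-.31)<.13)&(t['color'][...,2]>t['color'][...,0].astype(int)+40)]
print('floor',len(F),np.median(F,0),cv2.minAreaRect(F[:,:2].astype(np.float32)))
```

```text
-0.032 177 y [-0.0218  0.0133] ztop -0.04619970593617669
-0.024 933 y [-0.0199  0.0125] ztop -0.05219678575232456
-0.016 1524 y [-0.017   0.0121] ztop -0.051873151564057314
-0.008 941 y [-0.0167  0.0082] ztop -0.0489141886101892
0.0 948 y [-0.0165  0.0077] ztop -0.04865830396969611
0.008 980 y [-0.0167  0.0075] ztop -0.04865988605292507
0.016 780 y [-0.0183  0.008 ] ztop -0.051921193217768564
0.024 1524 y [-0.0206  0.0124] ztop -0.05247072411956939
0.032 1596 y [-0.0206  0.0123] ztop -0.05255179902746061
0.04 1757 y [-0.02   0.012] ztop -0.05226198721148055
floor z [[0.0304, -0.0363, -0.0189], [0.0302, 0.0406, -0.0183], [0.0223, 0.0562, -0.0175]]
[ 0.6309 -0.043   0.0907] [-179.9591   -0.0138   86.6866] 0.03393321588909622 [-1.8681 -1.2752 -0.8664] 9.35
bin rim rect ((0.44629982113838196, 0.31624168157577515), (0.14663229882717133, 0.22512106597423553), 85.50948333740234) 768
stock 727 [0.5033 0.3078 0.0302] [0.4643 0.2589 0.0124] [0.5473 0.3567 0.0379]
floor 2535 [0.4176 0.3247 0.0024] ((0.44742223620414734, 0.3214244842529297), (0.12005526572465897, 0.21140404045581818), 85.56523895263672)
```

View pics/w7.png

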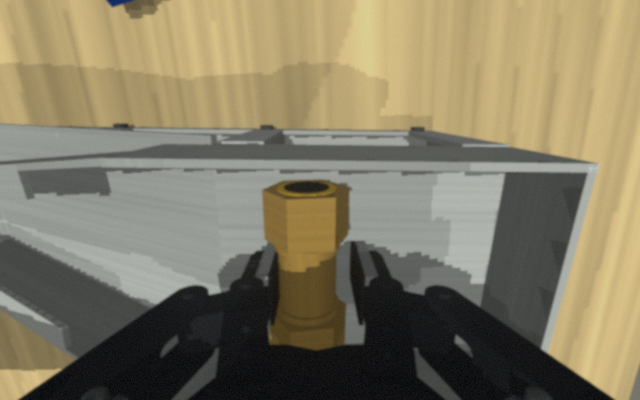

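The coupling lies level on the open shelf at (307,260), between the pads. Grip and lift.

Call:
{"fn": "move_arm", "kwargs": {
  "offset": [
    [0,0,0],
    [0,0,0],
    [0,0,0],
    [0,0,0],
    [0,0,0]
  ],
  "twist": [
    [0,0,0],
    [0,0,0],
    [0,0,0],
    [0,0,0],
    [0,0,0]
  ],
  "grip": [0.3,0.2,0.2,0.2,0.2],
  "force": 50
}}

```text
time: 9.9
ee_pos: [0.6297, -0.0429, 0.0916]
tcp_rot: [-180.0, -0.0, 86.7]
wrist_force: [-2.5, 0.2, 5.6]
opening: 0.0248
grasp_force: 50.2
```

Call:
{"fn": "move_arm", "kwargs": {
  "offset": [
    [0,0,-0.5],
    [0,0,-1.0],
    [0,0,-2.0],
    [0,0,-3.0],
    [0,0,-3.0]
  ],
  "twist": [
    [0,0,0],
    [0,0,0],
    [0,0,0],
    [0,0,0],
    [0,0,0]
  ],
  "grip": [0.2,0.2,0.2,0.2,0.2]
}}

```text
time: 10.4
ee_pos: [0.6294, -0.0429, 0.1868]
tcp_rot: [-179.8, -0.0, 86.7]
wrist_force: [0.8, 0.3, -3.2]
opening: 0.0242
grasp_force: 49.5
```

Run:
```python
from h import *
brasstool()
plan([.3965,.320,.20],[180,0,85.5],14)
plan([.3965,.320,.04],[180,0,85.5],5,frm=([.3965,.320,.20],[180,0,85.5]))
```

```text
-0.04 27 y [-0.0174  0.0187] ztop -0.037451116884334223
-0.032 251 y [-0.0172  0.0184] ztop -0.049601274322424393
-0.024 951 y [-0.0147  0.0151] ztop -0.05079109602508371
-0.016 1298 y [-0.0119  0.0128] ztop -0.05035664165653497
-0.008 951 y [-0.0119  0.0127] ztop -0.054364481291615765
0.0 934 y [-0.0118  0.0126] ztop -0.04731660499641499
0.008 989 y [-0.0118  0.0125] ztop -0.047291229683165806
0.016 779 y [-0.0147  0.0129] ztop -0.05026343262773839
0.024 1504 y [-0.0165  0.0166] ztop -0.050798060069728423
0.032 1573 y [-0.0166  0.0167] ztop -0.050794601012662796
0.04 1705 y [-0.016   0.0163] ztop -0.0506426709065706
floor z [[-0.0005, -0.0634, 0.0856], [0.0021, 0.0678, 0.0771], [-0.0079, 0.0901, 0.069]]
[ 0.6294 -0.0429  0.1868] [179.7645  -0.0091  86.6841] 0.02411304641283955 [-3.0805 -0.136   1.5778] 10.45
n 14 off [2.47, -1.84, -0.06] tw [0.0003, -0.0, 0.0015]
path [[0.614, -0.017, 0.193], [0.563, 0.06, 0.195], [0.513, 0.138, 0.196], [0.463, 0.216, 0.198], [0.413, 0.294, 0.199]] [0.396, 0.32, 0.2]
n 5 off [0.0, -0.0, 3.2] tw [0.0, 0.0, 0.0]
path [[0.396, 0.32, 0.168], [0.396, 0.32, 0.136], [0.396, 0.32, 0.104], [0.396, 0.32, 0.072], [0.396, 0.32, 0.04]] [0.396, 0.32, 0.04]
```

Held firmly: 50 N at 24 mm opening. Carrying it to the bin.

Call:
{"fn": "move_arm", "kwargs": {
  "offset": [
    [2.47,-1.84,-0.2],
    [2.47,-1.84,-0.1],
    [2.47,-1.84,-0.06],
    [2.47,-1.84,-0.06],
    [2.47,-1.84,-0.06]
  ],
  "twist": [
    [0,0,0.0015],
    [0,0,0.0015],
    [0,0,0.0015],
    [0,0,0.0015],
    [0,0,0.0015]
  ],
  "grip": [0.2,0.2,0.2,0.2,0.2]
}}

```text
time: 10.95
ee_pos: [0.5447, 0.0868, 0.1909]
tcp_rot: [-179.9, -0.0, 86.2]
wrist_force: [0.6, -0.2, -3.0]
opening: 0.0243
grasp_force: 49.9
```

Call:
{"fn": "move_arm", "kwargs": {
  "offset": [
    [2.47,-1.84,-0.06],
    [2.47,-1.84,-0.06],
    [2.47,-1.84,-0.06],
    [2.47,-1.84,-0.06],
    [2.47,-1.84,-0.06]
  ],
  "twist": [
    [0,0,0.0015],
    [0,0,0.0015],
    [0,0,0.0015],
    [0,0,0.0015],
    [0,0,0.0015]
  ],
  "grip": [0.2,0.2,0.2,0.2,0.2]
}}

```text
time: 11.45
ee_pos: [0.4613, 0.2163, 0.1942]
tcp_rot: [-179.9, -0.0, 85.8]
wrist_force: [0.3, -0.4, -3.6]
opening: 0.0248
grasp_force: 49.9
```

Call:
{"fn": "move_arm", "kwargs": {
  "offset": [
    [2.47,-1.84,0],
    [2.47,-1.84,0],
    [2.47,-1.84,0],
    [2.47,-1.84,0],
    [0,0,0]
  ],
  "twist": [
    [0,0,0.0015],
    [0,0,0.0015],
    [0,0,0.0015],
    [0,0,0.0015],
    [0,0,0]
  ],
  "grip": [0.2,0.2,0.2,0.2,0.2]
}}

```text
time: 11.95
ee_pos: [0.3945, 0.3217, 0.1941]
tcp_rot: [-179.9, -0.0, 85.7]
wrist_force: [0.5, -1.4, -3.9]
opening: 0.0242
grasp_force: 50.0
```

Run:
```python
from h import *
p,r,c,T=toolview();o=bot.get_obs();print(p,o['tcp_rot'],o['opening'],o['grasp_force'],o['q'])
save(c,'w8');P=cloud(c);col=c['color'].astype(int)
bl=(col[...,2]>col[...,0]+40)
K=P[bl&(P[...,2]>.043)&(P[...,2]<.057)];print('rim',len(K),cv2.minAreaRect(K[:,:2].astype(np.float32)))
F=P[bl&(P[...,2]>-.005)&(P[...,2]<.012)];print('floor',len(F),np.median(F,0))
for nm in ('coupling_bin','stock_coupling0'): print(nm,[(np.round(d['position']),round(d['p'],2),dep(c,d['position'])) for d in finder.pinpoint(c,nm)[:3]])
```

```text
[0.3945 0.3217 0.1941] [-179.8927    0.003    85.6411] 0.02453220322632445 49.96920168399811 [ 38.9959  -0.9451   1.8125  92.8377   0.0715 133.3548]
rim 4281 ((0.44706636667251587, 0.3162950277328491), (0.14455772936344147, 0.22443202137947083), 85.74378204345703)
floor 11701 [0.4466 0.3442 0.0038]
coupling_bin [(array([362., 175.]), 0.84, array([0.4476, 0.3163, 0.0035]))]
stock_coupling0 [(array([436., 184.]), 0.92, array([0.523 , 0.3069, 0.031 ])), (array([396., 177.]), 0.78, array([0.4795, 0.3186, 0.0322]))]
```

View pics/w8.png

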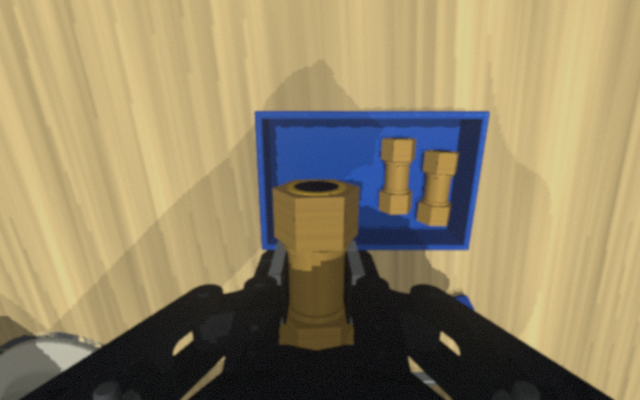

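This is the coupling bin, with its two brass couplings at (397,177) and (437,188). The held coupling is over the empty half, so I'll lower it.

Call:
{"fn": "move_arm", "kwargs": {
  "offset": [
    [0,0,3.5],
    [0,0,4.5],
    [0,0,4.5],
    [0,0,3.5],
    [0,0,2.0]
  ],
  "twist": [
    [0,0,0],
    [0,0,0],
    [0,0,0],
    [0,0,0],
    [0,0,0]
  ],
  "grip": [0.2,0.2,0.2,0.2,0.2]
}}

```text
time: 12.6
ee_pos: [0.3952, 0.3174, 0.0109]
tcp_rot: [-179.8, 0.2, 85.4]
wrist_force: [0.2, -0.1, -3.4]
opening: 0.024
grasp_force: 49.9
```

Call:
{"fn": "move_arm", "kwargs": {
  "offset": [
    [0,0,0.8],
    [0,0,0.5],
    [0,0,0.3],
    [0,0,0.2],
    [0,0,0]
  ],
  "twist": [
    [0,0,0],
    [0,0,0],
    [0,0,0],
    [0,0,0],
    [0,0,0]
  ],
  "grip": [0.2,0.2,0.2,0.2,0.2]
}}

```text
time: 13.1
ee_pos: [0.3964, 0.3198, -0.0031]
tcp_rot: [-180.0, -0.1, 85.5]
wrist_force: [-1.0, -0.3, -3.0]
opening: 0.0247
grasp_force: 49.9
```

```bash
python3 -c "
from h import *
brasstool()"
```

```text
-0.04 20 y [-0.0175  0.0187] ztop -0.037282105032132036
-0.032 244 y [-0.0172  0.0185] ztop -0.049481800755500134
-0.024 960 y [-0.0148  0.015 ] ztop -0.05073374366030202
-0.016 1292 y [-0.0119  0.0128] ztop -0.05041517822421232
-0.008 922 y [-0.0119  0.0125] ztop -0.047883763207160084
0.0 908 y [-0.0118  0.0122] ztop -0.04723787162164169
0.008 960 y [-0.0118  0.0119] ztop -0.04737326038688363
0.016 783 y [-0.0139  0.0124] ztop -0.050146063018759526
0.024 1472 y [-0.0164  0.0165] ztop -0.050852481058119764
0.032 1564 y [-0.0165  0.0165] ztop -0.05082860507085763
0.04 1633 y [-0.0159  0.0158] ztop -0.05065016989431685
floor z [[0.0274, -0.0389, -0.0089], [0.0267, 0.0441, -0.0062], [0.0185, 0.0604, -0.0067]]
[ 0.3964  0.3198 -0.0031] [-179.9562   -0.0563   85.4797] 0.024269676208205387 [ 0.2159  0.0269 -3.4803] 13.15
```

Call:
{"fn": "move_arm", "kwargs": {
  "offset": [
    [0,0,0.4],
    [0,0,0.3],
    [0,0,0.1],
    [0,0,0],
    [0,0,0]
  ],
  "twist": [
    [0,0,0],
    [0,0,0],
    [0,0,0],
    [0,0,0],
    [0,0,0]
  ],
  "grip": [0.2,0.2,0.2,0.2,0.2]
}}

```text
time: 13.65
ee_pos: [0.3959, 0.3195, -0.0118]
tcp_rot: [-179.9, -0.0, 85.5]
wrist_force: [-1.0, -0.3, -3.2]
opening: 0.0244
grasp_force: 49.9
```

Call:
{"fn": "move_arm", "kwargs": {
  "offset": [
    [0,0,0.1],
    [0,0,0]
  ],
  "twist": [
    [0,0,0],
    [0,0,0]
  ],
  "grip": [0.2,0.2]
}}

```text
time: 13.85
ee_pos: [0.3959, 0.3195, -0.0128]
tcp_rot: [-179.9, -0.0, 85.5]
wrist_force: [0.0, 0.9, -3.1]
opening: 0.0245
grasp_force: 49.9
```

Call:
{"fn": "move_arm", "kwargs": {
  "offset": [
    [0,0,0.1],
    [0,0,0]
  ],
  "twist": [
    [0,0,0],
    [0,0,0]
  ],
  "grip": [0.2,0.2]
}}

```text
time: 14.05
ee_pos: [0.396, 0.3196, -0.0134]
tcp_rot: [-179.9, -0.0, 85.5]
wrist_force: [-1.4, -0.3, 0.6]
opening: 0.0247
grasp_force: 50.5
```

Call:
{"fn": "move_arm", "kwargs": {
  "offset": [
    [0,0,0.05],
    [0,0,0]
  ],
  "twist": [
    [0,0,0],
    [0,0,0]
  ],
  "grip": [0.2,0.2]
}}

```text
time: 14.25
ee_pos: [0.396, 0.3196, -0.0135]
tcp_rot: [-179.9, -0.0, 85.5]
wrist_force: [-3.4, -1.6, 5.1]
opening: 0.0244
grasp_force: 51.6
```

It touches the floor: weight is off and the load is about +5 N. Release and withdraw straight up.

Call:
{"fn": "move_arm", "kwargs": {
  "offset": [
    [0,0,0],
    [0,0,0],
    [0,0,0],
    [0,0,0],
    [0,0,0]
  ],
  "twist": [
    [0,0,0],
    [0,0,0],
    [0,0,0],
    [0,0,0],
    [0,0,0]
  ],
  "grip": [0.3,0.4,0.5,0.55,0.55]
}}

```text
time: 14.75
ee_pos: [0.3959, 0.3195, -0.0144]
tcp_rot: [-179.9, -0.0, 85.5]
wrist_force: [-0.1, -1.0, -0.4]
opening: 0.0472
grasp_force: 0.0
```

Call:
{"fn": "move_arm", "kwargs": {
  "offset": [
    [0,0,-0.5],
    [0,0,-1.5],
    [0,0,-3],
    [0,0,-4],
    [0,0,-4]
  ],
  "twist": [
    [0,0,0],
    [0,0,0],
    [0,0,0],
    [0,0,0],
    [0,0,0]
  ],
  "grip": [0.55,0.55,0.55,0.55,0.55]
}}

```text
time: 15.25
ee_pos: [0.3959, 0.3193, 0.1183]
tcp_rot: [-179.9, -0.0, 85.5]
wrist_force: [0.3, 0.9, -0.1]
opening: 0.0469
grasp_force: 0.0
```

Call:
{"fn": "move_arm", "kwargs": {
  "offset": [
    [0,0,-4],
    [0,0,-3],
    [0,0,0],
    [0,0,0],
    [0,0,0]
  ],
  "twist": [
    [0,0,0],
    [0,0,0],
    [0,0,0],
    [0,0,0],
    [0,0,0]
  ],
  "grip": [0.55,0.55,0.55,0.55,0.55]
}}

```text
time: 15.75
ee_pos: [0.3959, 0.3192, 0.1852]
tcp_rot: [-179.9, 0.0, 85.5]
wrist_force: [-0.1, -0.1, -1.0]
opening: 0.0469
grasp_force: 0.0
```

Run:
```python
from h import *
o=bot.get_obs();print(o['ee_pos'],o['opening'],o['wrist_force'],o['time'])
for n in ('wrist','top'):
    c=cam(n);P=cloud(c);m=brass(c)&(abs(P[...,0]-.447)<.12)&(abs(P[...,1]-.316)<.075)&(P[...,2]>.008)&(P[...,2]<.06)
    k,l,s,_=cv2.connectedComponentsWithStats(m.astype(np.uint8))
    for i in range(1,k):
        if s[i,4]>40: B=P[l==i];print(n,s[i,4],'mean',B.mean(0),'ext',np.percentile(B,2,0),np.percentile(B,98,0),cv2.minAreaRect(B[:,:2].astype(np.float32))[1:])
```

```text
[0.3959 0.3192 0.1852] 0.046948618203739106 [-0.1087 -0.1246 -0.9638] 15.75
wrist 52 mean [0.5256 0.2731 0.0357] ext [0.5182 0.2654 0.0342] [0.5335 0.2774 0.0368] ((0.016177143901586533, 0.011614808812737465), 21.791532516479492)
top 365 mean [0.5256 0.2989 0.0302] ext [0.5085 0.2602 0.0206] [0.5436 0.3376 0.0369] ((0.08087873458862305, 0.03421573340892792), 84.05158996582031)
top 369 mean [0.4813 0.3166 0.0303] ext [0.4656 0.2778 0.0201] [0.4996 0.3551 0.0363] ((0.07972349226474762, 0.034077707678079605), 87.70636749267578)
top 392 mean [0.3935 0.3188 0.03  ] ext [0.3769 0.2806 0.0201] [0.4111 0.358  0.037 ] ((0.0807553306221962, 0.03487032651901245), 85.78954315185547)
```

The top camera measures the coupling flat on the bin floor at (0.394, 0.319), at the same height as the two stock couplings, which haven't moved. The robot is clear, so I'll hand it in.

```bash
python3 -c "
from h import *
print(bot.job_done())"
```

```text
the job is handed in; nothing more can be done
None
```

The jammed coupling was pushed up the chute onto the shelf, lifted out there and set down flat on the empty half of the coupling bin's floor; handed in at about 16 s, with no verdict shown.

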